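Shut and lock a rover's battery hatch with a screwdriver

TASK

Push the rover's battery hatch fully shut, then lock its slotted push-and-turn fastener with the big flat-bladed screwdriver from the stand: seat the blade in the slot, press the fastener down and, keeping it pressed, turn it a quarter turn clockwise to its stop. Stand the screwdriver back upright in the stand, and leave the other things on the bench where they are.

Things in the scene. Friction and masses are not known exactly. Their poses are not given: they have to be found in the camera images.
- rover: Small four-wheeled robot, fixed on a low plywood cradle: 224 mm (its x, over the wheels) by 240 mm (y), deck 100 mm above the bench. Origin at bench level under its middle, z up. Battery hatch on the deck's +y half: hinge line along y at x = +62.5 mm, hatch middle at y = +55. The -y half carries electronics up to 30 mm above the deck.
- hatch (a joint): Angle of the hatch, rad: 0 fully shut, flat on the deck; grows as it opens (to 1.6). Starts open at 0.75 to 1.25. Stiff hinge (0.22 N m of friction): the hatch stays where it is left; 4 to 8 N on its outer face push it shut; no catch.
- hatch_hinge (a point): Middle of the hatch's hinge line, 102 mm above the bench, turning with the hatch: y along the hinge, x from the free edge to the hinge, z out of the outer face. Hatch: grey panel 6 mm thick, 100 mm wide, 125 mm long from hinge to free edge (on the rover's -x side when shut). Outer face 4 mm from the hinge line along z, bare but for the fastener and 2 low ribs.
- hatch_edge (a point): Middle of the hatch's free edge, on the outer face, 125 mm from the hinge line.
- slot (a point): Centre of the top face of the fastener's round steel head (33 mm across), on the hatch's centre line 102 mm from the hinge, in a dark cup washer (42 mm across, rim 6 mm above the hatch). x along the slot, z out. Before pressing, this face is 10.5 mm above the hatch. Slot 16 x 4 mm, 5 mm deep, ends closed, mouth chamfered to 20 x 8 mm. It starts parallel to the hinge line; locked, square to it.
- fastener_press (a joint): Press of the fastener, m: 0 sprung up, -0.0052 at the bottom; the spring pushes back 3 N at 0, 9 N at the bottom. With the hatch shut its cross pin sits in a keyhole: it turns only while pressed in about 4 mm or more. Once turned, the pin keeps it pressed in about 4 mm (head nearly level with the cup's rim) and holds the hatch shut.
- fastener_turn (a joint): Turn of the fastener, rad: 0 unlocked (start, a stop); grows as the head is turned clockwise seen from above, to a stop at 1.57, locked. Turns easily (about 0.1 N m). The blade has about 0.2 rad of play in the slot, so the screwdriver must turn that much more than the fastener.
- driver: Big flat-bladed screwdriver, 185 mm, 0.13 kg: round black handle 32 mm thick, 90 to 185 mm from the tip; 9 mm steel shaft. Origin at the blade's tip, z towards the handle, x across the blade's width: 13 mm wide, 2 mm thick (2.6 mm 7 mm up). Starts upright, blade down, in any hole of the stand, handle resting on the top plate; the thickest and tallest handle there.
- driver_tip (a point): The middle of the blade's tip edge; same axes as the screwdriver.
- stand: Plywood screwdriver stand, fixed: 80 mm (its x) by 200 mm (y), 110 mm tall. Origin at bench level under its middle, z up. Top plate 12 mm thick, upper face 110 mm above the bench, with three round 20 mm holes along y at -60, 0, +60 mm. The big screwdriver in its hole has its tip 20 mm above the bench; one hole for each of three tools.
- thin_driver: A cross-tip screwdriver with a thin shaft, in the stand (handle 25 mm in diameter, 80 mm long, top 190 mm above the bench); not to be used. Origin at its tip.
- nut_driver: A nut driver with a six-sided socket end, in the stand (handle 25 mm in diameter, 80 mm long, top 190 mm above the bench); not to be used. Origin at its tip.
- tape: A roll of paper tape lying flat, 104 mm across, 25 mm tall; bystander.
- gear_motor: A small gear motor with a yellow gearbox, 80 mm long, 24 mm tall, lying on the bench; bystander.
- mug: A white mug, 80 mm across, 95 mm tall; bystander.
- glue_gun: A blue hot-glue gun lying on its side, about 200 mm long, 35 mm tall; bystander.
- parts_bin: An open yellow bin, 110 by 150 mm, 60 mm tall; bystander.
- spare_wheel: A spare black wheel lying flat, 84 mm across, 28 mm tall; bystander.
- pliers: A pair of pliers lying flat, about 170 mm long, 10 mm tall; bystander.
Mind the look-alikes: they are no part of the job. Leave any yellow look-alike of the driver alone.

How it is judged:
On the way, in this order (a step that is already met when the one before it is completed fails the run):
1. the hatch is pushed fully shut (within 0.04 rad) (value of joint hatch below 0.04 rad), for 0.2 s.
2. the fastener is turned to its stop (over 1.3 rad) while the screwdriver presses on it (over 1 N) and it is pressed in by over 2.5 mm, hatch shut (value of joint hatch below 0.04 rad and value of joint fastener_turn above 1.3 rad and value of joint fastener_press below -0.0025 m and contact force between driver and rover above 1 N), for 0.1 s.
At the end, for the whole second after the job is handed in: The hatch is shut (within 0.04 rad), the fastener is turned over 1.3 rad and held pressed in by over 2.5 mm, and the screwdriver is at rest in a hole of the stand, upright within 0.12 rad, its handle down on the top plate (tip 10 to 30 mm above the bench) (value of joint hatch below 0.04 rad and value of joint fastener_turn above 1.3 rad and value of joint fastener_press below -0.0025 m and z of driver_tip in the frame of stand between 0.01 and 0.03 m and x of driver_tip in the frame of stand between -0.025 and 0.025 m and y of driver_tip in the frame of stand between -0.085 and 0.085 m and angle between driver's own z axis and vertical below 0.12 rad and linear speed of driver below 0.03 m/s); the robot touches nothing.
It fails at once if another tool of the stand is lifted or shifted by over 30 mm (distance of any of thin_driver, nut_driver from where it was at the start of the episode above 0.03 m).
It fails at once if a bystander on the bench is shifted by over 30 mm (distance of any of tape, gear_motor, mug, glue_gun, parts_bin, spare_wheel, pliers from where it was at the start of the episode above 0.03 m).
It also fails if it takes over 67 s, if anything falls off the work surface, if the arm or the gripper's body presses on something with over 40 N, if the wrist force passes 120 N, or if a joint passes its speed limit or range.

ROBOT

A 6-joint arm with a two-finger parallel gripper is mounted at the origin on the work surface. World frame = base frame: x ahead of the robot, y to its left, z up, the work surface at z = 0. Lengths are in m, angles in rad, forces in N, time in s.
With the tool pointing down it reaches from about 0.275 to 0.75 m from the base axis. Payload 10.2 kg.
Tool frame: the origin (TCP) lies on the centre line of the jaws, within the pads' length; the fingertips stand manip.finger_overhang ahead of it and the grasp point (between the pads) lies 5 mm behind it (manip.finger_overhang is the distance from the TCP to the fingertips, in m); z points along the fingers, y is the line along which they close (so a half turn about z gives the same grasp; the last joint's range is limited). The gripper opens to 88 mm and grips with 3 to 60 N. Pads are 18 mm wide; open, the fingers measure 123 mm over their backs; the gripper's body (75 mm by 187 mm) begins 45 mm behind the grasp point.
Start: joints at [-1.416, 0.313, 1.498, -0, 1.331, -0.223], TCP at [0.194, -0.488, 0.253] pointing down, gripper open.
Joint ranges: [-2.94, 2.94], [-0.97, 2.17], [0.19, 2.56], [-1.23, 4.37], [0.02, 3.11], [-2.88, 2.88]. Speed limits (rad/s): [2.39, 2.39, 3.01, 3.14, 3.14, 3.14].

INTERFACE

Orientations are given as a unit quaternion [x, y, z, w].
In Python, from cell import manip gives the robot as it stands.
- The arm moves only by the tool servo_tool, never from a script. Its argument "plan" is a list that holds one entry, the list of rows, each a list of 5 numbers: the closure, from -1 (fully open) to 1 (shut), then the shift along the tool's x, y, z in m, then the turn about the tool's z in rad. In form: [[[grip, dx, dy, dz, twist], ...]]. A call has 1 to 20 rows; each row shifts and turns the commanded pose from where the row before left it, along the tool's axes as they then stand; what a row does not reach is not made up. A row lasts 1/12 s, in which the tool goes at most 41.7 mm and 7.16 degrees, less where a joint would pass 70% of its speed; a pose out of reach is approached as far as the arm can. A call with a gripper value outside its range is refused whole. The fingers move at their own pace and stop on an object; "force" is the grip in N (left out, the last holds). Time passes only in rows, so rows that do not move let the fingers close. It gives the time, the measured TCP pose, the force, the opening and the grip force at its end, in the units of the state.
- manip.read_state(): the state, without advancing time (a new reading comes with each control period).
- manip.capture(name): name is "scene" or "top" or "wrist"; returns the picture (480x640x3 uint8, red, green, blue); there is no depth.
- manip.camera_info(name): a dict with "mtx" (3x3 intrinsics, pixels), "R" (3x3) and "t" (3): a world point X has camera coordinates R X + t. Camera axes: x right, y down, z forward; pixel columns grow to the right and rows downward; lengths in m; the calibration is good to about 2 mm. A picture is of the moment at which its call begins: read the wrist's pose just before it. camera_info takes no time and is no camera call; for the wrist camera it gives the pose at the moment of the call.
- manip.finish_job(): hands the job in; it is judged then, once.
Trained networks look in the newest picture that a camera, given by its name, has taken for a name from the list of things; names that differ only in an ending like _2 or _b are one class to them, and where a whole thing is asked for, a point or a joint stands for the part that bears it (a point fixed in the world has none). Each returns a list of dicts, best first, with "score" (0 to 1); they miss things now and then, are a little off and sometimes report something else, mostly with a low value. They report only what shows in the picture. A call takes as long as a camera call. They do not tell look-alikes from the thing itself.
- manip.trace(name, camera): "pixels" (480x640 bool, what is visible of it) and "point" ([column, row] in pixels, amid what is visible of it).
The state is a dict: "t": time; "joint_pos": joint angles; "qd": joint speeds; "effort": joint torques, N m; "tcp_pos": TCP position; "ee_rot": TCP orientation; "ft_force": force on the tool from outside, world axes, zero at the start; "moment": the same for the moment, N m; "opening": opening from 0.0 (shut) to 1.0 (fully open); "gripper_force": force on a finger pad.
Only numpy, scipy, OpenCV 4.12 (cv2) and the standard library are available. Lean on these libraries where they do the work, as an engineer would, in place of code of your own. Each camera call takes 0.05 s, during which the arm holds its last target. There are 200 camera calls.

## Working session

There is one attempt and no reset: what is moved stays moved. The work goes in short steps, Python scripts to look and compute and a tool call to move; the robot and the scene stay as the last step left them, time stands still between calls to the robot, and variables do not carry over. Pictures are saved under pics/ and viewed, at most 10 in all, crops included, and the job is handed in when it is done.

Besides the shell and the picture viewer there is one more tool, called after "Emit:" in YAML: its name, and indented under it one key for each argument. servo_tool: Moves the arm, as the interface text tells. Its arguments: {"type":"object","properties":{"plan":{"type":"array"},"force":{"type":"number"}},"required":["plan"]}

```bash
ls; mkdir -p pics; python3 - <<'E'
from cell import manip
import cv2,numpy as np
s=manip.read_state();print(s['t'],s['tcp_pos'],s['ee_rot'],s['opening'],manip.finger_overhang)
ims=[]
for c in("scene","top"):
    im=manip.capture(c);ims.append(im)
    i=manip.camera_info(c);print(c,i['mtx'].tolist() if hasattr(i['mtx'],'tolist') else i['mtx'],np.round(-np.array(i['R']).T@np.array(i['t']),3))
    cv2.imwrite(f"pics/{c}0.png",im[:,:,::-1])
    for n in("rover","hatch","hatch_edge","slot","driver","thin_driver","nut_driver","stand"):
        r=manip.trace(n,c)
        print(c,n,[(round(d['score'],2),np.round(d['point']).tolist(),int(d['pixels'].sum())) for d in r[:3]])
E
```

```text
pics
0.0 [ 0.19360295 -0.4877632   0.25219029] [ 9.82212196e-01  1.87773383e-01  3.15800696e-06 -5.99406388e-04] 1.001224319402911 0.014
scene [[587.068659078531, 0.0, 312.7287181257422], [0.0, 587.068659078531, 242.44085162402826], [0.0, 0.0, 1.0]] [1.186 1.146 1.005]
scene rover [(0.84, [271.0, 206.0], 4776), (0.36, [399.0, 383.0], 4271)]
scene hatch [(0.71, [272.0, 190.0], 958)]
scene hatch_edge [(0.97, [270.0, 191.0], 1072)]
scene slot []
scene driver [(0.91, [437.0, 296.0], 654), (0.8, [395.0, 270.0], 523), (0.71, [367.0, 305.0], 602)]
scene thin_driver [(0.61, [376.0, 258.0], 326)]
scene nut_driver [(0.63, [362.0, 253.0], 341)]
scene stand [(0.82, [383.0, 296.0], 2729), (0.35, [395.0, 272.0], 545)]
top [[504.32760564489695, 0.0, 316.04300030669725], [0.0, 504.32760564489695, 238.802443498952], [0.0, 0.0, 1.0]] [0.453 0.007 1.723]
top rover [(0.96, [392.0, 235.0], 4828)]
top hatch [(0.8, [375.0, 227.0], 526)]
top hatch_edge [(0.83, [372.0, 228.0], 466)]
top slot [(0.7, [171.0, 291.0], 377), (0.47, [378.0, 228.0], 49), (0.38, [317.0, 231.0], 157)]
top driver [(0.72, [210.0, 221.0], 140), (0.63, [221.0, 259.0], 139), (0.53, [194.0, 276.0], 180)]
top thin_driver []
top nut_driver [(0.37, [261.0, 255.0], 59)]
top stand [(0.58, [248.0, 257.0], 1245)]
```

View pics/scene0.png

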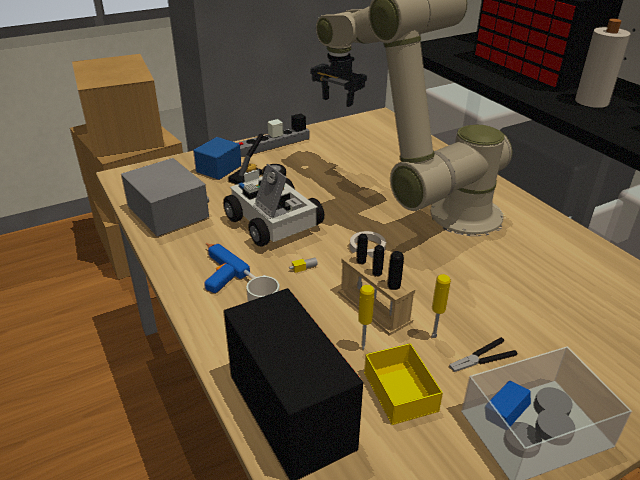

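View pics/top0.png

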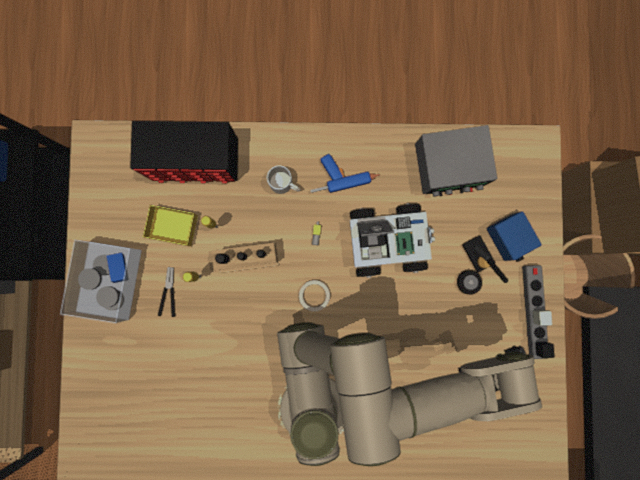

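The top view shows the rover at about (388,240), with its open hatch on the left, hinged on the far (+x) side. The stand handles are at (222,259), (241,256) and (261,254), and the leftmost is the thick one. The scene view agrees, with the thick black handle at (395,270). The yellow look-alikes stand on their own. Next I'll move above the rover to look from close up.

Emit:
servo_tool:
  plan:
    - [[1,0.0278,-0.0121,-0.0125,0],[1,0.0278,-0.0121,-0.0125,0],[1,0.0278,-0.0121,-0.0125,0],[1,0.0278,-0.0121,-0.0125,0],[1,0.0278,-0.0121,-0.0125,0],[1,0.0278,-0.0121,-0.0125,0],[1,0.0278,-0.0121,-0.0125,0],[1,0.0278,-0.0121,-0.0125,0],[1,0.0278,-0.0121,-0.0125,0],[1,0.0278,-0.0121,-0.0125,0],[1,0.0278,-0.0121,-0.0125,0],[1,0.0278,-0.0121,-0.0125,0],[1,0,0,0,0.09],[1,0,0,0,0.09],[1,0,0,0,0.09],[1,0,0,0,0]]
  force: 30

```text
t: 2.23
tcp_pos: [0.4503, -0.2298, 0.4027]
ee_rot: [0.999, 0.053, -0.0, 0.0]
ft_force: [-0.5, -0.7, -0.6]
opening: 0.003
gripper_force: 0.0
```

```bash
cat > h.py <<'E'
from cell import manip
import cv2,numpy as np
def cam(c):
    i=manip.camera_info(c);return np.array(i['mtx']),np.array(i['R']),np.array(i['t']).ravel()
def onz(c,px,z):
    K,R,t=cam(c);C=-R.T@t;d=R.T@np.linalg.inv(K)@np.array([px[0],px[1],1.]);return (C+d*(z-C[2])/d[2])[:2]
def proj(c,X):
    K,R,t=cam(c);p=K@(R@np.array(X,float)+t);return p[:2]/p[2]
def st():
    s=manip.read_state();q=s['ee_rot'];yaw=2*np.arctan2(q[1],q[0])
    print('t',round(s['t'],2),'tcp',np.round(s['tcp_pos'],4),'yaw',round(yaw,3),'q',np.round(s['joint_pos'],2),'F',np.round(s['ft_force'],1),'M',np.round(s['moment'],2),'op',round(s['opening'],3),'g',round(float(np.max(s['gripper_force'])),1))
    return s,yaw
def delta(target,yaw_t=None):
    s,y=st();d=np.array(target)-s['tcp_pos'];c,n=np.cos(y),np.sin(y)
    print('tool d',np.round([d[0]*c+d[1]*n,d[0]*n-d[1]*c,-d[2]],4),'twist',None if yaw_t is None else round(y-yaw_t,3))
def snap(c,name):
    im=manip.capture(c);cv2.imwrite(f'pics/{name}.png',im[:,:,::-1]);return im
E
python3 - <<'E'
from h import *
st();snap('wrist','w1')
K,R,t=cam('wrist');print(np.round(-R.T@t,3),np.round(R,2).tolist(),K[0,0])
for n in("rover","hatch","slot"):
    print(n,[(round(d['score'],2),np.round(d['point']).tolist()) for d in manip.trace(n,'wrist')[:3]])
E
```

```text
t 2.23 tcp [ 0.4503 -0.2298  0.4027] yaw 0.105 q [-0.7   0.21  1.24 -0.    1.68  0.76] F [-0.5 -0.7 -0.6] M [ 0.01 -0.01  0.04] op 0.003 g 0.0
[ 0.52  -0.224  0.536] [[0.11, -0.99, 0.0], [-0.96, -0.11, 0.27], [-0.27, -0.03, -0.96]] 350.24870830809505
rover [(0.56, [342.0, 93.0]), (0.24, [284.0, 57.0])]
hatch [(0.31, [161.0, 70.0])]
slot [(0.71, [342.0, 95.0]), (0.63, [279.0, 51.0])]
```

View pics/w1.png

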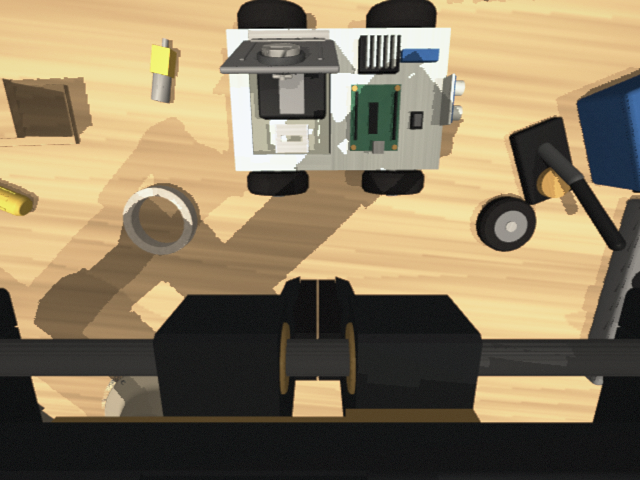

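The wrist view shows the deck with corners near (228,28), (450,28), (437,168) and (236,170). The open hatch is at (222..340, 40..72), leaning towards the robot, with its fastener at (279,51).

```bash
python3 - <<'E'
from h import *
P=[onz('wrist',p,.1) for p in((228,28),(450,28),(437,168),(236,170))]
print(np.round(P,3).tolist(),np.mean(P,0))
for a,b in((0,1),(3,2),(3,0),(2,1)):
    d=P[b]-P[a];print(np.linalg.norm(d),np.arctan2(d[1],d[0]))
W=[onz('wrist',p,.04) for p in((248,183+9),(393,183+10))];print('wheels',np.round(W,3).tolist())
# candidates of rover pose: project model
for (x,y,w) in((.46,-.23,.105),(.455,-.23,.09)):
    c,s=np.cos(w),np.sin(w);Rz=np.array([[c,-s,0],[s,c,0],[0,0,1]])
    for a in(.75,1.,1.25):
        for n,yy in(('e+',.105),('e-',.005)):
            X=Rz@[.0625-.125*np.cos(a)+.004*np.sin(a),yy,.102+.125*np.sin(a)+.004*np.cos(a)]+[x,y,0]
            print(x,a,n,np.round(proj('wrist',X)),np.round(proj('top',X)),np.round(proj('scene',X)))
K=cv2.imread('pics/top0.png')[195:290,330:450];cv2.imwrite('pics/topc.png',cv2.resize(K,None,fx=6,fy=6,interpolation=cv2.INTER_CUBIC))
E
```

```text
[[0.627, -0.113], [0.654, -0.357], [0.503, -0.373], [0.473, -0.129]] [ 0.56434826 -0.24301722]
0.24562507568498215 -1.4609310729690503
0.24607723690009076 -1.4512357533931732
0.154768891243222 0.10458741807768998
0.15238144008133742 0.10739614994157273
wheels [[0.438, -0.134], [0.459, -0.339]]
0.46 0.75 e+ [213. 227.] [357. 283.] [332. 175.]
0.46 0.75 e- [312. 228.] [390. 280.] [312. 161.]
0.46 1.0 e+ [205. 207.] [356. 275.] [325. 171.]
0.46 1.0 e- [311. 208.] [390. 272.] [305. 158.]
0.46 1.25 e+ [198. 178.] [356. 266.] [317. 170.]
0.46 1.25 e- [311. 178.] [389. 262.] [297. 156.]
0.455 0.75 e+ [213. 231.] [357. 284.] [333. 175.]
0.455 0.75 e- [311. 232.] [389. 282.] [314. 161.]
0.455 1.0 e+ [205. 211.] [356. 276.] [326. 171.]
0.455 1.0 e- [311. 213.] [390. 274.] [307. 157.]
0.455 1.25 e+ [199. 182.] [356. 267.] [318. 170.]
0.455 1.25 e- [311. 184.] [389. 264.] [298. 156.]
```

View pics/topc.png

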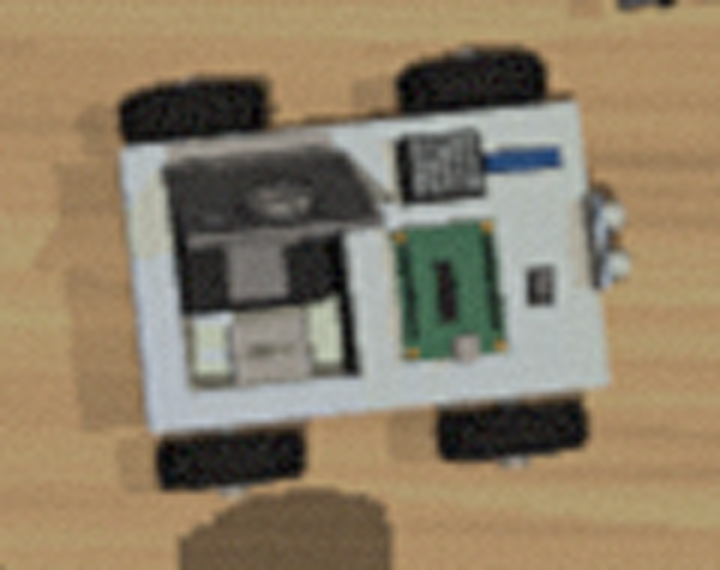

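```bash
python3 - <<'E'
from h import *
T=[onz('top',(330+u/6,195+v/6),.1) for u,v in((122,148),(578,102),(608,382),(150,430))]
print(np.round(T,3).tolist(),np.mean(T,0))
x,y,w=.564,-.243,.107
c,s=np.cos(w),np.sin(w);Rz=np.array([[c,-s,0],[s,c,0],[0,0,1]])
for a in(.9,1.,1.1,1.25):
  for n,yy in(('e+',.105),('e-',.005)):
    X=Rz@[.0625-.125*np.cos(a)+.004*np.sin(a),yy,.102+.125*np.sin(a)+.004*np.cos(a)]+[x,y,0]
    p=proj('top',X);print(a,n,np.round(proj('wrist',X)),np.round((p-[330,195])*6))
# path of tip at r=60mm (tip face offset 4+1 mm) in rover frame -> TCP
yaw=w
for r,a in((.06,1.55),(.06,1.25),(.06,1.),(.06,.75),(.06,.5),(.06,.25),(.06,0)):
    tip=Rz@[.0625-r*np.cos(a)+.004*np.sin(a)+.009*(a>.3)*0+.009*np.sin(a),.055,.102+r*np.sin(a)+.004*np.cos(a)]+[x,y,0]
    tip[2]+=.014;print(a,np.round(tip,4))
up=Rz@[.0625+.025,.055,0]+[x,y,.31];print(up);delta(up,yaw)
for i,p in enumerate(((210,221),(221,259),(241,256),(261,254))):print(p,onz('top',p,.205),onz('top',p,.19))
E
```

```text
[[0.626, -0.115], [0.653, -0.361], [0.502, -0.377], [0.474, -0.131]] [ 0.56369342 -0.24591161]
0.9 e+ [226. 105.] [186. 295.]
0.9 e- [338. 105.] [383. 276.]
1.0 e+ [223.  91.] [185. 274.]
1.0 e- [339.  91.] [383. 254.]
1.1 e+ [221.  76.] [184. 251.]
1.1 e- [340.  76.] [383. 231.]
1.25 e+ [217.  51.] [182. 215.]
1.25 e- [341.  51.] [381. 196.]
1.55 [ 0.632  -0.1804  0.1761]
1.25 [ 0.6137 -0.1823  0.1742]
1.0 [ 0.5989 -0.1839  0.1686]
0.75 [ 0.5854 -0.1854  0.1598]
0.5 [ 0.5741 -0.1866  0.1483]
0.25 [ 0.5657 -0.1875  0.1347]
0 [ 0.5606 -0.188   0.12  ]
[ 0.64512581 -0.1789699   0.31      ]
t 2.43 tcp [ 0.4501 -0.2301  0.4027] yaw 0.11 q [-0.7   0.21  1.24  0.    1.68  0.76] F [0.6 0.6 0.6] M [-0.02  0.02 -0.02] op -0.0 g 0.0
tool d [ 0.1995 -0.0294  0.0927] twist 0.003
(210, 221) [0.6065781  0.31668786] [0.60809485 0.31974556]
(221, 259) [0.49223965 0.28110946] [0.49262628 0.28381549]
(241, 256) [0.50177495 0.22127765] [0.50225583 0.22339231]
(261, 254) [0.50831568 0.16131267] [0.50886121 0.16283463]
```

Emit:
servo_tool:
  plan:
    - [[1,0.0285,-0.0042,0,0],[1,0.0285,-0.0042,0,0],[1,0.0285,-0.0042,0,0],[1,0.0285,-0.0042,0,0],[1,0.0285,-0.0042,0,0],[1,0.0285,-0.0042,0,0],[1,0.0285,-0.0042,0.01,0],[1,0,0,0.033,0],[1,0,0,0.033,0],[1,0,0,0.033,0],[1,0,0,0.033,0],[1,0,0,0.033,0],[1,0,0,0.033,0],[1,0,0,0.015,0],[1,0,0,0,0]]

```text
t: 3.68
tcp_pos: [0.6439, -0.1788, 0.1754]
ee_rot: [0.999, 0.054, -0.003, -0.002]
ft_force: [-0.8, -0.6, -0.1]
opening: 0.004
gripper_force: 0.0
```

Emit:
servo_tool:
  plan:
    - [[1,-0.009,0,0.0014,0],[1,-0.009,0,0.0014,0],[1,-0.009,0,0.0014,0],[1,-0.009,0,0.0014,0],[1,-0.009,0,0.0014,0],[1,-0.0068,0,0.0044,0],[1,-0.0068,0,0.0044,0],[1,-0.0057,0,0.0058,0],[1,-0.0057,0,0.0058,0],[1,-0.0042,0,0.0068,0],[1,-0.0042,0,0.0068,0],[1,-0.0026,0,0.0074,0],[1,-0.0026,0,0.0064,0],[1,0,0,0,0]]

```text
t: 4.85
tcp_pos: [0.5612, -0.188, 0.1232]
ee_rot: [0.999, 0.054, -0.001, -0.001]
ft_force: [1.1, 0.7, -0.3]
opening: 0.004
gripper_force: 0.0
```

Emit:
servo_tool:
  plan:
    - [[1,0,0,0.0015,0],[1,0,0,0.0015,0],[1,0,0,0.001,0],[1,0,0,0.001,0],[1,0,0,0,0],[1,0,0,0,0]]

```text
t: 5.35
tcp_pos: [0.5622, -0.1883, 0.1204]
ee_rot: [0.999, 0.054, 0.0, 0.0]
ft_force: [-2.4, 1.7, 6.3]
opening: 0.007
gripper_force: 2.7
```

Emit:
servo_tool:
  plan:
    - [[1,0,0,0.001,0],[1,0,0,0.001,0],[1,0,0,0,0],[1,0,0,0,0]]

```text
t: 5.68
tcp_pos: [0.5623, -0.1883, 0.1202]
ee_rot: [0.999, 0.054, 0.0, 0.0]
ft_force: [-9.1, 3.6, 20.1]
opening: 0.003
gripper_force: 9.9
```

Emit:
servo_tool:
  plan:
    - [[1,0,0,-0.02,0],[1,0,0,-0.033,0],[1,0,0,-0.033,0],[1,0,0,-0.033,0],[1,0,0,-0.033,0],[1,0,0,-0.033,0],[1,0,0,-0.033,0],[1,-0.02,0,-0.033,0],[1,-0.02,0,0,0],[1,-0.02,0,0,0],[1,-0.02,0,0,0],[1,-0.02,0,0,0],[1,0,0,0,0]]

```text
t: 6.77
tcp_pos: [0.4609, -0.1992, 0.3695]
ee_rot: [0.999, 0.053, 0.0, 0.0]
ft_force: [-0.9, 0.5, 0.2]
opening: 0.006
gripper_force: 0.0
```

```bash
python3 - <<'E'
from h import *
st();im=snap('wrist','w2')
r=manip.trace('slot','wrist')
for d in r[:3]:
    print(round(d['score'],2),d['point'],d['pixels'].sum(),onz('wrist',d['point'],.1165))
x,y,w=.564,-.2445,.107
c,s=np.cos(w),np.sin(w);Rz=np.array([[c,-s,0],[s,c,0],[0,0,1]])
for X in((-.0395,.055,.1165),(-.0625,.105,.106),(-.0625,.005,.106)):
    X=Rz@X+[x,y,0];p=proj('wrist',X);print(np.round(X,4),np.round(p))
    if X[2]>.11:cx,cy=map(int,p)
cr=im[max(0,cy-75):cy+75,max(0,cx-100):cx+100];cv2.imwrite('pics/w2c.png',cv2.resize(cr,None,fx=4,fy=4,interpolation=cv2.INTER_CUBIC)[:,:,::-1]);print(cx-100,cy-75)
E
```

```text
t 6.77 tcp [ 0.4609 -0.1992  0.3695] yaw 0.107 q [-0.64  0.21  1.34 -0.    1.6   0.82] F [-0.9  0.5  0.2] M [ 0.03 -0.05 -0.01] op 0.006 g 0.0
0.73 [314.2, 151.5] 765 [ 0.52033644 -0.19140139]
[ 0.5189 -0.194   0.1165] [316. 153.]
[ 0.4906 -0.1468  0.106 ] [272. 174.]
[ 0.5013 -0.2462  0.106 ] [361. 174.]
216 78
```

View pics/w2c.png

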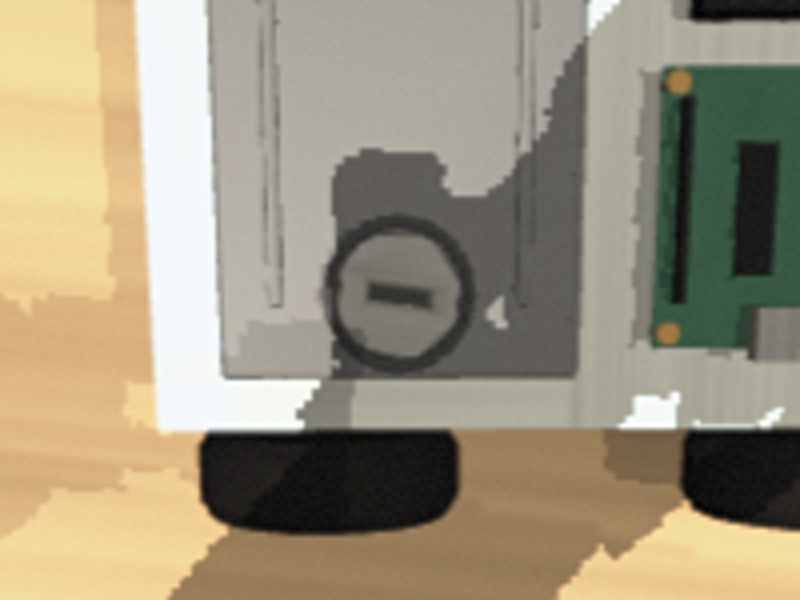

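The hatch is shut and flat. The slot sits at crop (400,295), which is wrist pixel (316,152), and runs parallel to the hinge. Next is the stand.

Emit:
servo_tool:
  plan:
    - [[-1,0.0074,-0.0323,-0.005,0],[-1,0.0074,-0.0323,-0.005,0],[-1,0.0074,-0.0323,-0.005,0],[-1,0.0074,-0.0323,-0.005,0],[-1,0.0074,-0.0323,-0.005,0],[-1,0.0074,-0.0323,-0.005,0],[-1,0.0074,-0.0323,-0.005,0],[-1,0.0074,-0.0323,-0.005,0],[-1,0.0074,-0.0323,-0.005,0],[-1,0.0074,-0.0323,-0.005,0]]

```text
t: 7.7
tcp_pos: [0.5022, 0.1324, 0.4189]
ee_rot: [0.999, 0.054, -0.0, -0.0]
ft_force: [-0.2, -0.4, 0.1]
opening: 0.74
gripper_force: 0.0
```

Emit:
servo_tool:
  plan:
    - [[-1,0,0,0,-0.1225],[-1,0,0,0,-0.1225],[-1,0,0,0,-0.1225],[-1,0,0,0,-0.1225],[-1,0,0,0,-0.1225],[-1,0,0,0,-0.1225],[-1,0,0,0,-0.1225],[-1,0,0,0,-0.1225],[-1,0,0,0,-0.1225],[-1,0,0,0,-0.1225],[-1,0,0,0,-0.1225],[-1,0,0,0,-0.1225],[-1,0,0,0,-0.1225],[-1,0,0,0,0]]

```text
t: 8.87
tcp_pos: [0.5022, 0.1307, 0.4185]
ee_rot: [0.658, 0.753, -0.0, -0.0]
ft_force: [-0.2, 0.3, -0.7]
opening: 1.0
gripper_force: 0.0
```

```bash
python3 - <<'E'
from h import *
st();im=snap('wrist','w3')
for n in('driver','thin_driver','nut_driver','stand'):
  for d in manip.trace(n,'wrist')[:4]:
    print(n,round(d['score'],2),np.round(d['point']),d['pixels'].sum(),np.round(onz('wrist',d['point'],.2),3))
E
```

```text
t 8.87 tcp [0.5022 0.1307 0.4185] yaw 1.705 q [ 0.03  0.25  1.16  0.    1.73 -0.11] F [-0.2  0.3 -0.7] M [-0.02 -0.09 -0.05] op 1.0 g 0.0
driver 0.86 [330.  42.] 1557 [0.496 0.283]
driver 0.73 [484. 114.] 2214 [0.648 0.24 ]
driver 0.69 [256.  81.] 2077 [0.432 0.242]
thin_driver 0.77 [331. 108.] 627 [0.503 0.227]
nut_driver 0.72 [329. 168.] 487 [0.509 0.172]
nut_driver 0.26 [216. 267.] 1983 [0.404 0.053]
stand 0.98 [318. 121.] 7293 [0.492 0.215]
stand 0.73 [331.  40.] 1552 [0.495 0.284]
stand 0.19 [298. 407.] 283 [ 0.51  -0.114]
```

View pics/w3.png

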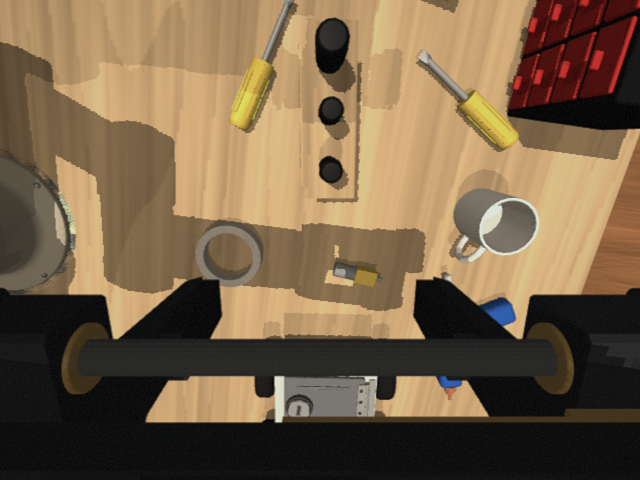

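The stand is at centre top. The thick handle's top disc is at about (332,33), and the thin ones are at (331,106) and (330,172). The yellow look-alikes lie flat on the bench.

```bash
python3 - <<'E'
from h import *
a=onz('wrist',(332,33),.205);b=onz('wrist',(331,106),.19);c=onz('wrist',(330,173),.19);print(a,b,c,np.linalg.norm(a-b),np.linalg.norm(b-c))
d=a-c;print('row yaw',np.arctan2(-d[0],d[1]))
for z in (.19,.205):print(onz('top',(221,258.5),z))
# centroid of mask (whole handle): mid height .16
m=[d for d in manip.trace('driver','wrist') if abs(d['point'][0]-330)<20][0]['pixels'];v,u=np.nonzero(m);print(u.min(),u.max(),v.min(),v.max(),u.mean(),v.mean())
delta([a[0],a[1],.26],1.705)
E
```

```text
[0.49552367 0.2889161 ] [0.50337798 0.23014653] [0.51118742 0.16642442] 0.059292095148637064 0.06419886356756534
row yaw 0.12718577865221461
[0.4941421  0.28384759]
[0.49374063 0.28114124]
315 349 18 73 331.46756583172765 44.72832369942196
t 9.17 tcp [0.5018 0.1302 0.4188] yaw 1.699 q [ 0.03  0.25  1.16  0.    1.73 -0.1 ] F [-0.1 -0.1  0. ] M [-0.01 -0.08  0.07] op 1.004 g 0.0
tool d [0.1582 0.014  0.1588] twist -0.006
```

Emit:
servo_tool:
  plan:
    - [[-1,0.0195,0.0017,0.0195,0],[-1,0.0195,0.0017,0.0195,0],[-1,0.0195,0.0017,0.0195,0],[-1,0.0195,0.0017,0.0195,0],[-1,0.0195,0.0017,0.0195,0],[-1,0.0195,0.0017,0.0195,0],[-1,0.0195,0.0017,0.0195,0],[-1,0.0195,0.0017,0.0195,0],[-1,0,0,0,0]]

```text
t: 9.92
tcp_pos: [0.4933, 0.2886, 0.259]
ee_rot: [0.659, 0.752, -0.003, -0.002]
ft_force: [-0.4, 0.2, -0.7]
opening: 1.0
gripper_force: 0.0
```

```bash
python3 - <<'E'
from h import *
s,_=st();im=snap('wrist','w4')
for n in('driver','thin_driver'):
  for d in manip.trace(n,'wrist')[:3]:
    v,u=np.nonzero(d['pixels']);print(n,round(d['score'],2),np.round(d['point']),d['pixels'].sum(),u.min(),u.max(),v.min(),v.max(),np.round(onz('wrist',d['point'],.2),3))
p=s['tcp_pos'];print(proj('wrist',[p[0],p[1],.205]),proj('wrist',[.4955,.286,.205]))
E
```

```text
t 9.92 tcp [0.4933 0.2886 0.259 ] yaw 1.701 q [0.32 0.42 1.34 0.   1.4  0.19] F [-0.4  0.2 -0.7] M [-0.04 -0.08  0.01] op 1.0 g 0.0
driver 0.82 [521. 252.] 3395 439 566 177 293 [0.613 0.306]
driver 0.75 [227. 213.] 3349 195 276 111 270 [0.441 0.307]
thin_driver 0.97 [320. 314.] 1789 302 340 286 339 [0.502 0.25 ]
[313.21635568 256.62486717] [316.32969807 261.33402069]
```

View pics/w4.png

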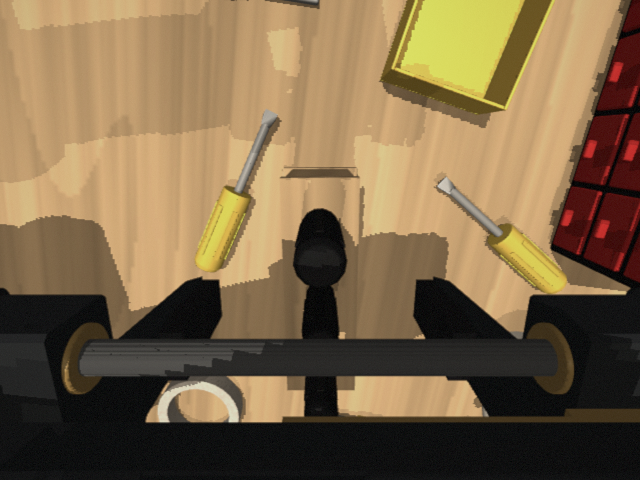

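Emit:
servo_tool:
  plan:
    - [[-1,-0.001,0.0013,0.016,0],[-1,-0.001,0.0013,0.016,0],[-1,-0.001,0.0013,0.016,0],[-1,0,0,0.016,0],[-1,0,0,0.016,0],[-1,0,0,0.014,0],[-1,0,0,0,0],[1,0,0,0,0],[1,0,0,0,0],[1,0,0,0,0],[1,0,0,0,0],[1,0,0,0,0],[1,0,0,0,0],[1,0,0,0,0],[1,0,0,0,0]]
  force: 50

```text
t: 11.32
tcp_pos: [0.4992, 0.2841, 0.169]
ee_rot: [0.66, 0.751, -0.0, -0.0]
ft_force: [-0.8, -0.2, 0.6]
opening: 0.416
gripper_force: 0.4
```

Emit:
servo_tool:
  plan:
    - [[1,0,0,0,0],[1,0,0,0,0],[1,0,0,0,0]]

```text
t: 11.57
tcp_pos: [0.4992, 0.284, 0.1689]
ee_rot: [0.66, 0.751, -0.0, -0.0]
ft_force: [-0.7, -0.1, 0.5]
opening: 0.352
gripper_force: 50.0
```

Emit:
servo_tool:
  plan:
    - [[1,0,0,-0.01,0],[1,0,0,-0.02,0],[1,0,0,-0.03,0],[1,0,0,-0.03,0],[1,0,0,-0.03,0],[1,0,0,-0.03,0],[1,0,0,-0.03,0],[1,0,0,-0.01,0],[1,0,0,0,0]]

```text
t: 12.32
tcp_pos: [0.4996, 0.2842, 0.3614]
ee_rot: [0.66, 0.751, 0.002, 0.001]
ft_force: [0.1, -0.9, -1.3]
opening: 0.351
gripper_force: 50.0
```

```bash
python3 - <<'E'
from h import *
s,_=st();im=snap('wrist','w5')
p=s['tcp_pos'];q=proj('wrist',p-[0,0,.149]);print(q)
for d in manip.trace('driver','wrist')[:3]+manip.trace('driver_tip','wrist')[:3]:
    v,u=np.nonzero(d['pixels']);print(round(d['score'],2),np.round(d['point']),u.min(),u.max(),v.min(),v.max())
x,y=map(int,q);x0,y0=x-60,y-45
cv2.imwrite('pics/w5c.png',cv2.resize(im[y0:y0+90,x0:x0+120],None,fx=6,fy=6,interpolation=cv2.INTER_CUBIC)[:,:,::-1]);print(x0,y0)
E
```

```text
t 12.32 tcp [0.4996 0.2842 0.3614] yaw 1.7 q [ 0.31  0.38  1.13 -0.    1.63  0.18] F [ 0.1 -0.9 -1.3] M [-0.04 -0.11 -0.  ] op 0.351 g 50.0
[316.56657683 225.12024078]
0.94 [474. 228.] 407 509 166 258
0.78 [241. 196.] 213 278 113 242
0.67 [314. 294.] 271 364 216 385
0.73 [242. 198.] 212 278 112 242
0.73 [472. 222.] 405 509 165 258
0.56 [318. 294.] 271 364 217 384
256 180
```

View pics/w5c.png

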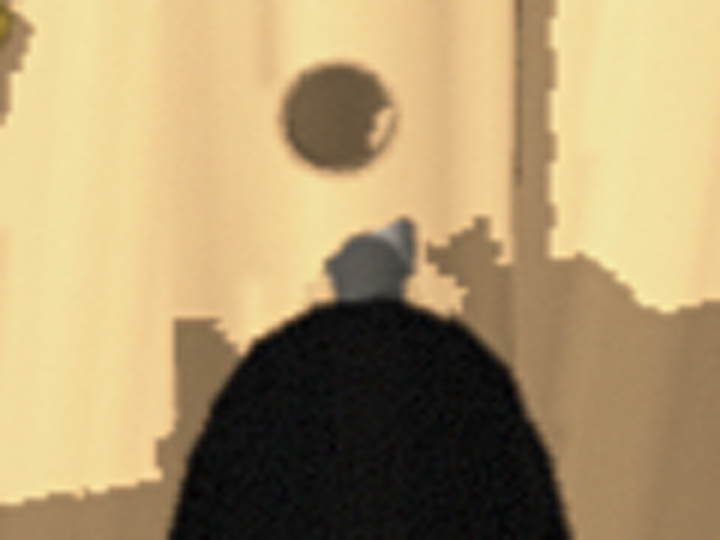

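The wrist crop shows the blade tip below the handle. The blade edge runs from crop (328,265) to (410,222), with its middle at about (369,243), and the empty hole is at (338,116).

```bash
python3 - <<'E'
from h import *
s,yaw=st();z=s['tcp_pos'][2]-.149
f=lambda u,v:onz('wrist',(256+u/6-.4,180+v/6-.4),z)
a=f(328,265);b=f(410,222);d=b-a;print(a,b,np.linalg.norm(d),'blade ang',np.arctan2(d[1],d[0]));th=np.arctan2(d[1],d[0])
m=(a+b)/2;e=m-s['tcp_pos'][:2];c,n=np.cos(yaw),np.sin(yaw)
ot=np.array([e[0]*c+e[1]*n,e[0]*n-e[1]*c]);print('tip offset tool',ot,'hole',onz('wrist',(256+338/6,180+116/6),.11))
# rel: blade angle - yaw
rel=th-yaw
slotdir=.107+np.pi/2
for k in(-1,0,1,2):
    y0=slotdir-rel+k*np.pi;j6=-.59+np.pi/2-y0
    print('yaw0',y0,'j6 start',j6,'end',j6+1.85,'twist from now',yaw-y0)
E
```

```text
t 12.47 tcp [0.4989 0.2839 0.3568] yaw 1.7 q [ 0.31  0.38  1.13 -0.    1.63  0.18] F [-0.5  1.  -2.1] M [-0.02 -0.07  0.03] op 0.346 g 50.0
[0.49341057 0.28367104] [0.50380321 0.29113396] 0.012794612237053343 blade ang 0.6227687854251852
tip offset tool [0.00350794 0.00014342] hole [0.49312005 0.2876413 ]
yaw0 -0.386300055937963 j6 start 1.3670963827328597 end 3.21709638273286 twist from now 2.0865651122200815
yaw0 2.75529259765183 j6 start -1.7744962708569334 end 0.07550372914306669 twist from now -1.0550275413697117
yaw0 5.896885251241623 j6 start -4.9160889244467265 end -3.0660889244467264 twist from now -4.196620194959505
yaw0 9.038477904831417 j6 start -8.05768157803652 end -6.207681578036521 twist from now -7.338212848549299
```

Emit:
servo_tool:
  plan:
    - [[1,0,0,-0.02,0],[1,0,0,-0.02,0],[1,-0.034,-0.0027,0,0],[1,-0.034,-0.0027,0,0],[1,-0.034,-0.0027,0,0],[1,-0.034,-0.0027,0,0],[1,-0.034,-0.0027,0,0],[1,-0.034,-0.0027,0,0],[1,-0.034,-0.0027,0,0],[1,-0.034,-0.0027,0,0],[1,-0.034,-0.0027,0,0],[1,-0.034,-0.0027,0,0],[1,-0.034,-0.0027,0,0],[1,-0.034,-0.0027,0,0],[1,-0.034,-0.0027,0,0],[1,-0.034,-0.0027,0,0],[1,0,0,0,0]]

```text
t: 13.88
tcp_pos: [0.5227, -0.1979, 0.3956]
ee_rot: [0.662, 0.75, -0.001, -0.002]
ft_force: [-0.4, 0.1, -3.0]
opening: 0.356
gripper_force: 50.0
```

Emit:
servo_tool:
  plan:
    - [[1,0,0,0.012,-0.1172],[1,0,0,0.012,-0.1172],[1,0,0,0.012,-0.1172],[1,0,0,0.012,-0.1172],[1,0,0,0.012,-0.1172],[1,0,0,0.012,-0.1172],[1,0,0,0.01,-0.1172],[1,0,0,0.01,-0.1172],[1,0,0,0.01,-0.1172],[1,0,0,0,0],[1,0,0,0,0]]

```text
t: 14.8
tcp_pos: [0.5229, -0.1924, 0.2957]
ee_rot: [0.194, 0.981, 0.001, -0.001]
ft_force: [0.3, 0.1, -1.3]
opening: 0.353
gripper_force: 50.0
```

```bash
python3 - <<'E'
from h import *
s,_=st();im=snap('wrist','w6')
p=s['tcp_pos'];q=proj('wrist',[.5195,-.193,.1165]);print(q)
x,y=map(int,q);x0,y0=x-60,y-60
cv2.imwrite('pics/w6c.png',cv2.resize(im[y0:y0+90,x0:x0+120],None,fx=6,fy=6,interpolation=cv2.INTER_CUBIC)[:,:,::-1]);print(x0,y0)
for d in manip.trace('slot','wrist')[:2]:print(d['score'],d['point'])
delta([.5227,-.1943,.2955],2.755)
E
```

```text
t 14.8 tcp [ 0.5229 -0.1924  0.2957] yaw 2.752 q [-0.56  0.36  1.32  0.    1.46 -1.74] F [ 0.3  0.1 -1.3] M [ 0.09 -0.18 -0.01] op 0.353 g 50.0
[316.26631503 213.34875326]
256 153
0.88 [312.1, 207.9]
0.25 [348.1, 222.3]
t 14.9 tcp [ 0.5232 -0.1927  0.297 ] yaw 2.752 q [-0.56  0.36  1.32  0.    1.46 -1.74] F [ 0.1  0.1 -1. ] M [ 0.01 -0.11  0.03] op 0.352 g 50.0
tool d [-0.0001 -0.0017  0.0015] twist -0.003
```

View pics/w6c.png

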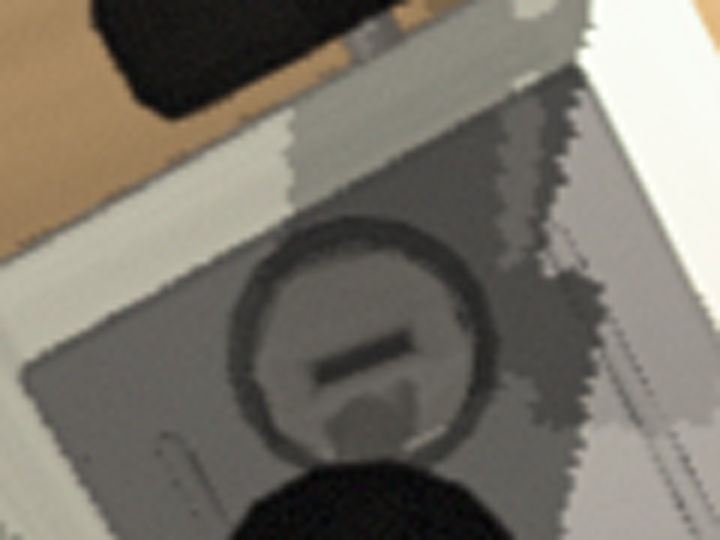

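Slot: crop (313,376) to (412,337), middle (363,357). Blade edge: (328,430) to (414,382).

```bash
python3 - <<'E'
from h import *
s,yaw=st();z=s['tcp_pos'][2]-.149
f=lambda u,v,z:onz('wrist',(256+u/6-.4,153+v/6-.4),z)
def seg(a,b,z):
    a,b=f(*a,z),f(*b,z);d=b-a;return (a+b)/2,np.arctan2(d[1],d[0]),np.linalg.norm(d)
S=seg((313,376),(412,337),.1165);B=seg((328,430),(414,382),z);print(S,B)
e=S[0]-B[0];c,n=np.cos(yaw),np.sin(yaw)
print('tool move',e[0]*c+e[1]*n,e[0]*n-e[1]*c,'twist',B[1]-S[1],'rover slot ang',.107-np.pi/2)
im=cv2.imread('pics/w6.png')[196:232,300:335]
cv2.imwrite('pics/w6d.png',cv2.resize(im,None,fx=16,fy=16,interpolation=cv2.INTER_NEAREST))
E
```

```text
t 14.9 tcp [ 0.5232 -0.1927  0.297 ] yaw 2.752 q [-0.56  0.36  1.32  0.    1.46 -1.74] F [ 0.1  0.1 -1. ] M [ 0.01 -0.11  0.03] op 0.352 g 50.0
(array([ 0.5186339 , -0.19303308]), np.float64(1.5624360514132878), np.float64(0.01619987755239598)) (array([ 0.51954831, -0.19204986]), np.float64(1.7007328600504696), np.float64(0.013618203465019808))
tool move 0.00047253647407420737 -0.0012568164412524148 twist 0.13829680863718186 rover slot ang -1.4637963267948966
```

View pics/w6d.png

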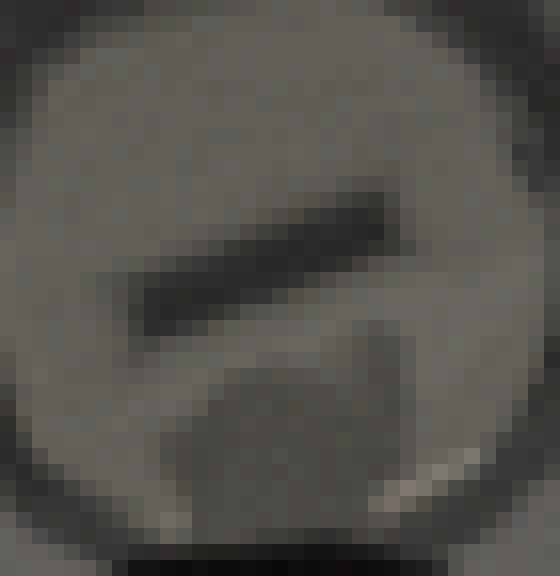

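Emit:
servo_tool:
  plan:
    - [[1,0.0005,-0.0012,0,0.1],[1,0,0,0.009,0],[1,0,0,0.009,0],[1,0,0,0.006,0],[1,0,0,0.004,0],[1,0,0,0.002,0],[1,0,0,0,0],[1,0,0,0,0]]

```text
t: 15.57
tcp_pos: [0.5224, -0.1938, 0.2671]
ee_rot: [0.241, 0.971, -0.0, 0.0]
ft_force: [1.3, -0.1, -1.1]
opening: 0.352
gripper_force: 50.0
```

Emit:
servo_tool:
  plan:
    - [[1,0,0,0.001,0],[1,0,0,0.001,0],[1,0,0,0.001,0],[1,0,0,0.001,0],[1,0,0,0,0]]

```text
t: 15.98
tcp_pos: [0.5222, -0.1938, 0.2627]
ee_rot: [0.241, 0.971, 0.0, -0.0]
ft_force: [-0.2, 0.2, -0.8]
opening: 0.355
gripper_force: 50.0
```

Emit:
servo_tool:
  plan:
    - [[1,0,0,0.001,0],[1,0,0,0.001,0],[1,0,0,0.001,0],[1,0,0,0,0],[1,0,0,0,0]]

```text
t: 16.4
tcp_pos: [0.5224, -0.1939, 0.2602]
ee_rot: [0.241, 0.971, -0.0, 0.0]
ft_force: [-0.0, 0.7, 0.5]
opening: 0.353
gripper_force: 50.0
```

Emit:
servo_tool:
  plan:
    - [[1,0,0,0.001,0],[1,0,0,0.001,0],[1,0,0,0.001,0],[1,0,0,0.001,0],[1,0,0,0,0],[1,0,0,0,0]]

```text
t: 16.9
tcp_pos: [0.5225, -0.1939, 0.2564]
ee_rot: [0.241, 0.971, -0.0, 0.001]
ft_force: [-0.4, -0.4, 5.0]
opening: 0.353
gripper_force: 50.0
```

Emit:
servo_tool:
  plan:
    - [[1,0,0,0.001,0],[1,0,0,0.001,0],[1,0,0,0.001,0],[1,0,0,0.0005,0],[1,0,0,0,0],[1,0,0,0,0]]

```text
t: 17.4
tcp_pos: [0.5228, -0.1941, 0.2546]
ee_rot: [0.241, 0.971, -0.001, 0.002]
ft_force: [-1.5, 0.6, 15.0]
opening: 0.354
gripper_force: 50.0
```

Emit:
servo_tool:
  plan:
    - [[1,0,-0.0004,0,0.12],[1,0,-0.0004,0,0.12],[1,0,-0.0004,0,0.12],[1,0,-0.0004,0,0.12],[1,0,-0.0004,0,0.12],[1,0,-0.0004,0,0.12],[1,0,-0.0004,0,0.12],[1,0,-0.0004,0,0.12],[1,0,-0.0004,0,0.12],[1,0,-0.0004,0,0.12],[1,0,-0.0004,0,0.12],[1,0,-0.0004,0,0.12],[1,0,0,0,0]]

```text
t: 18.48
tcp_pos: [0.5181, -0.1959, 0.2545]
ee_rot: [0.823, 0.568, -0.0, 0.001]
ft_force: [-4.6, 0.5, 17.9]
opening: 0.35
gripper_force: 50.0
```

```bash
python3 -c "
from h import *
st()"
```

```text
t 18.48 tcp [ 0.5181 -0.1959  0.2545] yaw 1.209 q [-0.57  0.37  1.41 -0.    1.36 -0.21] F [-4.6  0.5 17.9] M [0.22 1.3  0.08] op 0.35 g 50.0
```

Emit:
servo_tool:
  plan:
    - [[1,0,-0.0004,0,0.1],[1,0,-0.0004,0,0.1],[1,0,-0.0004,0,0.08],[1,0,0,0,0],[1,0,0,0,0]]

```text
t: 18.9
tcp_pos: [0.517, -0.1952, 0.2545]
ee_rot: [0.893, 0.451, 0.0, 0.001]
ft_force: [-5.4, 1.6, 16.9]
opening: 0.348
gripper_force: 50.0
```

```bash
python3 -c "
from h import *
st()"
```

```text
t 18.9 tcp [ 0.517  -0.1952  0.2545] yaw 0.935 q [-0.57  0.37  1.41 -0.    1.36  0.06] F [-5.4  1.6 16.9] M [0.39 1.34 0.1 ] op 0.348 g 50.0
```

Emit:
servo_tool:
  plan:
    - [[1,0,-0.0003,0,0.08],[1,0,-0.0003,0,0.08],[1,0,0,0,0],[1,0,0,0,0]]

```text
t: 19.23
tcp_pos: [0.5166, -0.1947, 0.2545]
ee_rot: [0.926, 0.378, 0.0, 0.001]
ft_force: [-4.7, 2.6, 17.5]
opening: 0.352
gripper_force: 50.1
```

```bash
python3 -c "
from h import *
st()"
```

```text
t 19.23 tcp [ 0.5166 -0.1947  0.2545] yaw 0.775 q [-0.57  0.37  1.41 -0.    1.36  0.22] F [-4.7  2.6 17.5] M [0.54 1.43 0.3 ] op 0.352 g 50.1
```

Emit:
servo_tool:
  plan:
    - [[1,0,-0.0002,0,0.06],[1,0,0,0,0],[1,0,0,0,0]]

```text
t: 19.48
tcp_pos: [0.5165, -0.1946, 0.2545]
ee_rot: [0.937, 0.35, 0.0, 0.001]
ft_force: [-3.9, 1.9, 16.7]
opening: 0.352
gripper_force: 50.0
```

```bash
python3 -c "
from h import *
st()"
```

```text
t 19.48 tcp [ 0.5165 -0.1946  0.2545] yaw 0.715 q [-0.57  0.37  1.41 -0.    1.36  0.28] F [-3.9  1.9 16.7] M [0.6  1.22 0.24] op 0.352 g 50.0
```

Emit:
servo_tool:
  plan:
    - [[1,0,0.0003,-0.001,-0.08],[1,0,0.0002,-0.002,-0.05],[1,0,0,-0.003,0],[1,0,0,-0.006,0],[1,0,0,-0.015,0],[1,0,0,-0.02,0],[1,0,0,0,0]]

```text
t: 20.07
tcp_pos: [0.5178, -0.1953, 0.3028]
ee_rot: [0.912, 0.41, 0.002, 0.002]
ft_force: [-0.5, -0.4, -0.4]
opening: 0.35
gripper_force: 50.0
```

```bash
python3 - <<'E'
from h import *
s,yaw=st();im=snap('wrist','w7');g=cv2.cvtColor(im,cv2.COLOR_RGB2GRAY)
c=np.round(proj('wrist',[.519,-.193,.113])).astype(int);print(c)
for d in manip.trace('slot','wrist')[:2]:print(d['score'],d['point'])
print(g[c[1]-16:c[1]+22:1,c[0]-18:c[0]+19:1]//8)
E
```

```text
t 20.07 tcp [ 0.5178 -0.1953  0.3028] yaw 0.844 q [-0.57  0.34  1.33  0.    1.47  0.15] F [-0.5 -0.4 -0.4] M [-0.07 -0.09 -0.03] op 0.35 g 50.0
[314 213]
0.89 [310.6, 211.4]
0.68 [87.9, 147.7]
[[ 9  7  6 ... 12 12 12]
 [ 8  6  7 ... 12 12 12]
 [ 6  7  7 ...  9 12 13]
 ...
 [22 22 23 ... 11 13 12]
 [22 22 22 ...  4  6  8]
 [22 22 23 ...  1  2  3]]
```

```bash
python3 - <<'E'
from h import *
s,yaw=st();im=manip.capture('wrist');g=cv2.cvtColor(im,cv2.COLOR_RGB2GRAY)
for r in range(196,236):print(r,' '.join('%2d'%(v//8) for v in g[r,294:336]))
def w(a,b):
    d=onz('wrist',b,.113)-onz('wrist',a,.113);return np.arctan2(d[1],d[0])
print(w((310,210),(320,210)),w((310,210),(310,200)))
E
```

```text
t 20.17 tcp [ 0.5171 -0.1949  0.2992] yaw 0.844 q [-0.57  0.35  1.33  0.    1.46  0.15] F [-0.1 -0.  -1.3] M [-0.05  0.01  0.02] op 0.351 g 50.0
196 12 12 12 12 10  9  8  6  5  6  6  5  5  6  6  7  8  8 11 13 13 12 13 13 10  8  8  8  7  7  7  7  7  7  6  7 10 12 12 12 12 12
197 12 12 11 10  9  7  5  5  6  6  5  6  8  8  8 11 12 12 12 12 14 16 16 16 16 16 16 13  9  8  7  7  7  7  7  7  7 10 12 12 12 12
198 12 12 10  9  7  5  5  5  5  5  5  5  7  9 11 12 12 12 12 12 12 14 16 16 17 17 17 16 16 13  8  7  7  7  8  7  7  8 12 12 12 12
199 12 11 10  8  6  6  6  5  5  7  9  9 10 11 12 12 12 12 12 12 12 14 16 16 17 16 16 16 16 15 12  9  8  7  7  7  7  8 10 12 12 12
200 12 12 10  7  6  7  7  6  7  9  9 10 11 12 12 12 13 12 12 12 14 16 16 16 16 16 16 16 16 16 15 11  7  9  8  7  7  7  8 10 12 12
201 12 11  8  6  7  7  7  7  8 10 10 11 12 12 12 14 16 16 15 14 15 16 16 16 16 16 16 16 16 16 16 15 11  8  9  9  7  7  7  8 10 12
202 10  9  7  7  7  7  7  8 10 11 12 12 12 12 14 16 16 16 16 16 16 16 16 16 16 16 16 16 16 16 16 17 15 12  9  9  7  7  7  7  8 12
203  9  7  6  7  7  7  8 10 11 12 12 12 12 13
[... 3583 characters left out ...]
13 12 12 12
231 22 22 22 22 23 23 20 15 10  8  7  7  6  4  2  2  2  3  1  1  2  1  1  2  2  2  2  1  2  1  2  3  4  6 10 12 13 13 13 12 13 12
232 22 22 22 22 22 23 23 20 14 10  9  5  3  2  2  1  1  1  1  1  1  1  1  1  1  1  1  2  2  1  2  2  2  2  5  8 11 12 12 13 12 12
233 22 22 22 22 22 23 23 23 19  9  4  2  1  1  2  1  2  2  2  1  1  2  2  1  1  2  1  2  1  1  1  1  1  1  2  3  5  5  8 11 12 12
234 23 22 22 22 22 23 21 17 13  4  1  1  1  2  2  1  1  1  1  1  2  1  1  2  1  2  1  1  1  1  2  1  2  1  2  1  2  2  3  6 10 12
235 23 23 23 23 22 20 13  7  5  2  1  1  2  1  2  2  2  1  2  2  1  2  1  2  1  1  2  2  2  2  1  2  2  2  1  1  1  1  1  2  5 10
-0.7263346801516152 0.8389047155513212
```

```bash
python3 - <<'E'
from h import *
s,yaw=st();im=manip.capture('wrist');g=cv2.cvtColor(im,cv2.COLOR_RGB2GRAY).astype(float)
def pca(g,pts,thr,f):
    v,u=np.nonzero(g<thr);k=[cv2.pointPolygonTest(np.array(pts,np.float32),(float(a),float(b)),False)>0 for a,b in zip(u,v)]
    P=np.array([f((a,b)) for a,b in zip(u[k],v[k])]);W=thr-g[v[k],u[k]];m=np.average(P,0,W);C=np.cov((P-m).T,aweights=W);e,V=np.linalg.eigh(C);d=V[:,1];return len(P),m,np.arctan2(d[1],d[0])%np.pi,np.sqrt(e*12)
print(pca(g,[(319,203),(325,208),(311,220.5),(307,219),(307,215)],100,lambda p:onz('wrist',p,.112)))
E
```

```text
t 20.22 tcp [ 0.5168 -0.1948  0.2984] yaw 0.845 q [-0.57  0.35  1.33  0.    1.46  0.15] F [-0.7  0.3 -1.6] M [-0.01  0.   -0.03] op 0.349 g 50.0
(86, array([ 0.51838183, -0.19242407]), np.float64(0.07758898139684867), array([0.00376313, 0.01585154]))
```

The slot now lies at 0.08 rad in the world, square to the hinge, so the fastener is locked. Next I'll take the screwdriver back to its hole.

Emit:
servo_tool:
  plan:
    - [[1,0,0,-0.015,-0.122],[1,0,0,-0.015,-0.122],[1,0,0,-0.015,-0.122],[1,0,0,-0.015,-0.122],[1,0,0,-0.015,-0.122],[1,0,0,-0.015,-0.122],[1,0,0,-0.015,-0.122],[1,0,0,0,0]]

```text
t: 20.93
tcp_pos: [0.5173, -0.1951, 0.4059]
ee_rot: [0.659, 0.752, 0.0, 0.001]
ft_force: [0.4, 0.4, -1.5]
opening: 0.353
gripper_force: 50.0
```

Emit:
servo_tool:
  plan:
    - [[1,0.0341,0.0027,0,0],[1,0.0341,0.0027,0,0],[1,0.0341,0.0027,0,0],[1,0.0341,0.0027,0,0],[1,0.0341,0.0027,0,0],[1,0.0341,0.0027,0,0],[1,0.0341,0.0027,0,0],[1,0.0341,0.0027,0,0],[1,0.0341,0.0027,0,0],[1,0.0341,0.0027,0,0],[1,0.0341,0.0027,0,0],[1,0.0341,0.0027,0,0],[1,0.0341,0.0027,0,0],[1,0.034,0.0027,0,0],[1,0,0,0.03,0],[1,0,0,0.02,0],[1,0,0,0,0],[1,0,0,0,0]]

```text
t: 22.43
tcp_pos: [0.4931, 0.2832, 0.3532]
ee_rot: [0.661, 0.75, -0.001, -0.001]
ft_force: [0.7, -0.2, -1.1]
opening: 0.352
gripper_force: 50.0
```

```bash
python3 - <<'E'
from h import *
s,yaw=st();im=snap('wrist','w8');g=cv2.cvtColor(im,cv2.COLOR_RGB2GRAY)
p=s['tcp_pos'];print('hole exp',proj('wrist',[.4931,.2876,.11]),'tip exp',proj('wrist',[p[0]-.0004,p[1]+.0035,p[2]-.149]))
x0=294
for r in range(185,234):print(r,' '.join('%2d'%(v//8) for v in g[r,x0:x0+44]))
delta([.4935,.2841,.29],1.70)
E
```

```text
t 22.43 tcp [0.4931 0.2832 0.3532] yaw 1.696 q [0.32 0.37 1.16 0.   1.61 0.19] F [ 0.7 -0.2 -1.1] M [-0.07 -0.06 -0.01] op 0.352 g 50.0
hole exp [316.5777034 199.7655007] tip exp [315.87021269 219.74640184]
185 25 24 24 25 25 25 25 25 25 25 25 25 24 24 24 24 25 26 27 27 27 27 27 27 27 27 26 26 26 26 26 26 26 25 25 25 25 24 24 24 24 24 23 23
186 25 25 24 24 25 25 25 25 25 25 25 25 24 24 24 25 25 26 27 27 27 27 27 27 27 27 27 27 26 26 26 26 26 26 25 25 25 24 24 24 24 23 23 23
187 25 24 25 24 24 25 25 25 25 25 25 25 24 24 24 24 25 26 26 27 27 27 27 27 27 27 27 26 26 26 26 26 26 25 25 25 25 25 24 24 24 24 23 23
188 25 24 24 24 25 25 25 25 25 25 25 25 24 24 24 24 25 26 26 27 27 27 27 27 27 27 27 27 26 26 26 26 26 25 25 25 25 24 24 24 24 23 23 23
189 25 24 24 24 24 25 25 25 25 25 25 25 24 24 24 24 25 26 27 27 27 27 27 27 27 27 27 26 26 26 26 26 26 25 25 25 25 24 24 24 24 24 23 23
190 25 24 24 24 25 25 25 25 25 25 25 25 24 24 24 24 25 26 27 27 27 27 27 25 24 23 23 23 24 25 26 26 26 25 25 25 25 24 24 24 24 24 23 23
191 24 24 24 24 24 25 25 25 25 25 25 25 24 24 24 24 25 26 26 27 26 24 21 20 1
[... 5249 characters left out ...]
24 24 24 25 26 27 27 25 20 16 13 11  5  4  4  4  3  3  3  2  2  2  3  7 14 19 22 22 22 22 22 21 19 14 14 14 13 13
231 24 24 24 24 24 24 24 24 24 26 26 27 25 16  9  5  4  3  2  1  2  2  1  1  1  1  1  2  1  2  5  8 10 13 18 21 21 19 13 11 11 14 14 13
232 24 24 24 23 23 24 24 24 25 25 24 17 11  6  2  1  1  1  2  2  1  1  1  2  1  1  2  1  1  1  1  2  3  4  9 13 17 16 11 11 12 14 13 13
233 24 24 24 23 23 24 24 24 22 15 11  6  2  2  1  1  2  2  1  1  2  1  1  2  1  2  2  1  1  1  1  0  0  1  2  5  7  7  7  9 12 14 13 13
t 22.48 tcp [0.4935 0.2831 0.3547] yaw 1.697 q [0.31 0.37 1.16 0.   1.61 0.19] F [-0.5 -0.5 -0.9] M [ 0.01 -0.01  0.04] op 0.351 g 50.0
tool d [0.001  0.0001 0.0647] twist -0.003
```

```bash
python3 - <<'E'
from h import *
s,yaw=st();z=s['tcp_pos'][2]-.149
H=onz('wrist',(319.8,200.2),.11);T=onz('wrist',(317,220),z);e=H-T;c,n=np.cos(yaw),np.sin(yaw)
print(H,T,'tool',e[0]*c+e[1]*n,e[0]*n-e[1]*c)
E
```

```text
t 22.48 tcp [0.4935 0.2831 0.3547] yaw 1.697 q [0.31 0.37 1.16 0.   1.61 0.19] F [-0.5 -0.5 -0.9] M [ 0.01 -0.01  0.04] op 0.351 g 50.0
[0.49663536 0.28756628] [0.49357302 0.28692486] tool 0.0002519386497954114 0.003118636399832673
```

Emit:
servo_tool:
  plan:
    - [[1,0,0.003,0,0],[1,0,0,0.02,0],[1,0,0,0.02,0],[1,0,0,0.02,0],[1,0,0,0.015,0],[1,0,0,0.01,0],[1,0,0,0.01,0],[1,0,0,0.01,0],[1,0,0,0,0]]

```text
t: 23.23
tcp_pos: [0.4961, 0.2835, 0.248]
ee_rot: [0.66, 0.751, -0.001, -0.0]
ft_force: [-0.7, 0.5, -1.3]
opening: 0.351
gripper_force: 50.0
```

Tip at about 0.099, inside the hole with no force.

Emit:
servo_tool:
  plan:
    - [[1,0,0,0.015,0],[1,0,0,0.015,0],[1,0,0,0.015,0],[1,0,0,0.015,0],[1,0,0,0.008,0],[1,0,0,0.004,0],[1,0,0,0,0],[1,0,0,0,0]]

```text
t: 23.9
tcp_pos: [0.4967, 0.2838, 0.1783]
ee_rot: [0.66, 0.751, 0.001, 0.0]
ft_force: [-1.5, 0.4, -0.6]
opening: 0.354
gripper_force: 50.0
```

Emit:
servo_tool:
  plan:
    - [[1,0,0,0.002,0],[1,0,0,0.002,0],[1,0,0,0.002,0],[1,0,0,0.001,0],[1,0,0,0.001,0],[1,0,0,0,0],[1,0,0,0,0]]

```text
t: 24.48
tcp_pos: [0.4964, 0.2837, 0.1694]
ee_rot: [0.66, 0.751, -0.0, 0.0]
ft_force: [-0.1, -0.0, -0.6]
opening: 0.354
gripper_force: 50.0
```

Emit:
servo_tool:
  plan:
    - [[1,0,0,0.001,0],[1,0,0,0.001,0],[1,0,0,0.001,0],[1,0,0,0,0],[1,0,0,0,0]]

```text
t: 24.9
tcp_pos: [0.4965, 0.2838, 0.1688]
ee_rot: [0.66, 0.751, 0.001, 0.001]
ft_force: [-5.9, -2.6, 16.5]
opening: 0.352
gripper_force: 50.0
```

Handle down on the plate at the same height as when I grasped it. Release and lift.

Emit:
servo_tool:
  plan:
    - [[1,0,0,-0.002,0],[-1,0,0,0,0],[-1,0,0,0,0],[-1,0,0,0,0],[-1,0,0,0,0],[-1,0,0,0,0],[-1,0,0,0,0],[-1,0,0,-0.02,0],[-1,0,0,-0.03,0],[-1,0,0,-0.03,0],[-1,0,0,-0.03,0],[-1,0,0,-0.03,0],[-1,-0.03,0,-0.03,0],[-1,-0.03,0,0,0],[-1,-0.03,0,0,0],[-1,-0.03,0,0,0],[-1,-0.03,0,0,0],[-1,0,0,0,0]]

```text
t: 26.4
tcp_pos: [0.516, 0.1316, 0.3378]
ee_rot: [0.662, 0.75, -0.0, 0.0]
ft_force: [0.9, -0.0, 0.5]
opening: 1.002
gripper_force: 0.0
```

```bash
python3 - <<'E'
from h import *
st();snap('wrist','w9');snap('scene','s9')
for d in manip.trace('driver','wrist')[:4]:
    v,u=np.nonzero(d['pixels']);print('w',round(d['score'],2),d['point'],u.min(),u.max(),v.min(),v.max())
print('expected top',proj('wrist',[.4966,.2875,.205]),'base',proj('wrist',[.4966,.2875,.11]))
for d in manip.trace('driver','scene')[:4]:
    v,u=np.nonzero(d['pixels']);print('s',round(d['score'],2),d['point'],u.min(),u.max(),v.min(),v.max())
print(proj('scene',[.4966,.2875,.205]),proj('scene',[.4966,.2875,.11]))
E
```

```text
t 26.4 tcp [0.516  0.1316 0.3378] yaw 1.695 q [ 0.03  0.29  1.31 -0.    1.54 -0.09] F [ 0.9 -0.   0.5] M [-0.02 -0.07  0.02] op 1.002 g 0.0
w 0.94 [229.7, 74.1] 201 262 0 127
w 0.91 [314.3, 22.1] 294 339 0 55
w 0.89 [501.4, 107.3] 425 543 31 146
expected top [317.12493481   6.6458658 ] base [316.99714145  44.01920635]
s 0.94 [392.4, 268.6] 387 402 251 312
s 0.92 [415.6, 303.0] 405 434 278 329
s 0.6 [345.7, 342.6] 335 356 340 345
[395.62994904 253.57352955] [392.31003275 285.5806829 ]
```

```bash
python3 -c "
from cell import manip
print(manip.finish_job())"
```

```text
the job is handed in; nothing more can be done
None
```

The job is handed in: the hatch is shut, the fastener is locked at its stop, the screwdriver is back upright in its stand hole, and the arm is clear; the hand-in call reported no verdict.

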